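# Zero the tube length gauge and set its stop in the notch

### The job

With the pin stylus from the wooden block, press the small recessed zero button of the length readout well down before the stop carriage is moved, then stand the stylus back in its block. After that take the stop carriage by its grip and slide it along the rail, away from the readout, until its ball drops into the notch, and finish there, still holding the carriage by its grip, at rest and seated in the notch. Leave everything else on the table where it is.

Things in the scene. Friction and masses are not known exactly. Their poses are not given: they have to be found in the camera images.
- stylus_handle (a point): The stylus: a steel pin tool (80 g) that starts upright in the bore of a wooden block. Its round handle is 18 mm across and spans 45 to 110 mm above the pin's tip. This point is on its axis, 80 mm above the tip, 30 mm below the handle's top. z runs along the tool, up from the tip.
- stylus_tip (a point): The lower end of the stylus's pin, on its axis. The pin is 7 mm across and 45 long, its last 5 mm only 5 mm across. In the block the handle's shoulder rests on the block's top and the tip hangs 45 mm below the mouth.
- holder_mouth (a point): Centre of the bore's mouth in the top of the stylus block: a fixed wooden block 60 x 60 x 50 high, upright through bore 12 mm across. z up.
- zero_button_top (a point): Centre of the top of the zero button of the length readout, the black box (80 x 70, top 52 mm above the table) at one end of the gauge. The 11 mm round grey button lies at the bottom of a 14 mm round hole, its top 8 mm below the box's top, too narrow for fingers. Pressed straight down. x, y axes are those of the gauge (see stop_grip).
- zero_button (a joint): How far the zero button is down: 0 up, 0.004 fully down; a spring, about 1.2 N to start it, 3.5 N fully down.
- stop_grip (a point): Centre of the grip of the stop carriage: a block 30 (x) x 22 (y) x 36 high standing on the 60 x 50 aluminium carriage, its underside 50 and its top 86 mm above the table, this point 68 mm. The fingers can take it along y or x. y runs along the rail and points away from the readout; x points to the side with the brass ball housing.
- gauge: The length gauge, fixed: a grey plate 136 x 400 x 12 with a straight level rail along y, the readout at its -y end. Origin on the table below the rail, which runs through x = 0. At x = +42 mm lies a flat steel index strip, its top 30 mm above the table, with one 10 mm wide notch cut across it, clamped elsewhere each time: to be felt or seen.
- plunger (a point): The brass housing, 16 mm across, on the carriage's +x side, above the strip; this point is its lower end, 39 mm above the table, over the sprung steel ball (12 mm) that runs on the strip. The notch always lies ahead of it on the +y side, 40 to 170 mm from where it starts.
- stop (a joint): Carriage position along the rail (m), 0 at its end stop by the readout, 0.18 at the other, growing along +y. Slides with about 2.5 N of friction. At the notch the ball draws the carriage in, then the push rises over some 2 mm to about 12 N before it would jump out; let go within 2 mm of the notch's centre, the carriage stays in it.
- ball (a joint): How far the ball has sprung down (m): about 0.0004 while it runs on the flat top of the strip, about 0.0032 in the notch (within 1 mm of its centre; 0.0025 at 2 mm off).
- tin: Bystander: screw-lid tin, 68 mm across, 85 high (mm); to be left alone. Origin: centre of its underside.
- tube_long: Bystander: square steel tube offcut, 140 x 40 x 40, lying (mm); to be left alone. Origin: centre of its underside.
- tube_short: Bystander: square steel tube offcut, 60 x 40 x 40, lying (mm); to be left alone. Origin: centre of its underside.
- weld_magnet: Bystander: flat square welding magnet, 75 x 75 x 19, lying (mm); to be left alone. Origin: centre of its underside.
- hammer: Bystander: hammer lying flat, about 250 long (mm); to be left alone. Origin: centre of its underside.
- wrench: Bystander: wrench lying flat, about 250 long (mm); to be left alone. Origin: centre of its underside.
- wire_brush: Bystander: wire brush lying flat, about 250 long (mm); to be left alone. Origin: centre of its underside.
Mind the look-alikes: they are no part of the job. Of the things that look like the part that bears holder_mouth, the largest one is meant.

How it is judged:
By the outcome, as a careful person would: the job done as asked, in the order asked, and still so for the second after the job is handed in, while the arm keeps its last pose, push and grip.
It also fails if it takes over 72 s, if anything falls off the work surface, if the arm or the gripper's body presses on something with over 40 N, if the wrist force passes 120 N, or if a joint passes its speed limit or range.

### The arm

A 6-joint arm with a two-finger parallel gripper is mounted at the origin on the work surface. World frame = base frame: x ahead of the robot, y to its left, z up, the work surface at z = 0. Lengths are in m, angles in rad, forces in N, time in s.
With the tool pointing down it reaches from about 0.375 to 0.975 m from the base axis. Payload 3.8 kg.
Tool frame: the origin (TCP) lies at the very end of the fingers, on their centre line; the grasp point (between the pads) lies 19 mm behind it (bot.tcp_to_grasp is the z of the grasp point in the tool frame, in m); z points along the fingers, y is the direction in which the jaws open and shut (so a half turn about z gives the same grasp; the last joint's range is limited). The gripper opens to 85 mm and grips with 20 to 120 N. Pads are 22 mm wide; open, the fingers measure 114 mm over their backs; the gripper's body (76 mm by 85 mm) begins 54 mm behind the grasp point. The pads swing forward as they close: fully open they stand 13 mm farther back than shut.
Start: joints at [-1.184, 0.264, 1.604, -0, 1.274, -0.037], TCP at [0.278, -0.615, 0.231] pointing down, gripper open.
Joint ranges: [-2.63, 2.63], [-0.94, 2.18], [0.31, 2.57], [-1.31, 4.45], [0, 2.66], [-2.55, 2.55]. Speed limits (rad/s): [2.57, 2.57, 3.14, 3.14, 3.14, 3.14].

### API

Orientations are given as a rotation vector (axis times angle).
In Python, from workcell import status, vision, job, bot gives the robot as it stands.
- The arm moves only by the tool apply_moves, never from a script. Its argument "deltas" is a list of rows, each a list of 7 numbers: the shift along the tool's x, y, z in m, then the turn, a rotation vector about the tool's x, y, z in rad, then the closure, from 0 (fully open) to 1 (shut). In form: [[x, y, z, rx, ry, rz, jaw], ...]. A call has 1 to 8 rows; each row is the pose to reach, as a shift and turn from the pose commanded when the call began, along the tool's axes at that moment; what a row does not reach only later rows make up. A row lasts 1/12 s, in which the tool goes at most 41.7 mm and 7.16 degrees, less where a joint would pass 70% of its speed; a pose out of reach is approached as far as the arm can. A call with a gripper value outside its range is refused whole. The fingers move at their own pace and stop on an object; "squeeze" is the grip in N (left out, the last holds). Time passes only in rows, so rows that repeat a pose let the fingers close. It gives the time, the measured TCP pose, the force and the opening at its end, in the units of the state.
- status.read_state(): the state, without advancing time (a new reading comes with each control period).
- vision.read_camera(name): name is "scene" or "top"; returns the picture (384x512x3 uint8, red, green, blue); there is no depth.
- vision.get_calibration(name): a dict with "fov_y" (degrees; the focal length in pixels is half the picture's height over the tangent of half this angle, whatever the lens; pixels are square), "cx", "cy" (the principal point, pixels), "R" (3x3) and "t" (3): a world point X has camera coordinates R X + t. Camera axes: x right, y down, z forward; pixel columns grow to the right and rows downward; lengths in m; the calibration is good to about 2 mm. A picture is of the moment at which its call begins. get_calibration takes no time and is no camera call.
- job.finish_job(): hands the job in, once; it reports no verdict.
The state is a dict: "time": time; "q": joint angles; "joint_vel": joint speeds; "joint_torque": joint torques, N m; "tool_pos": TCP position; "tcp_rot": TCP orientation; "wrist_force": force on the tool from outside, world axes, zero at the start; "torque": the same for the moment, N m; "width": opening from 0.0 (shut) to 1.0 (fully open).
Only numpy, scipy, OpenCV 4.12 (cv2) and the standard library are available. Lean on these libraries where they do the work, as an engineer would, in place of code of your own. Each camera call takes 0.05 s, during which the arm holds its last target. There are 200 camera calls.

## Working session

There is one attempt and no reset: what is moved stays moved. The work goes in short steps, Python scripts to look and compute and a tool call to move; the robot and the scene stay as the last step left them, time stands still between calls to the robot, and variables do not carry over. Pictures are saved under pics/ and viewed, about 8 in all and at most 12, crops included, and the job is handed in when it is done.

Besides the shell and the picture viewer there is one more tool, called as name(argument=value, ...) on one line, values as JSON. apply_moves: Moves the arm, as the interface text tells. Its arguments: {"type":"object","properties":{"deltas":{"type":"array","items":{"type":"array","items":{"type":"number"}}},"squeeze":{"type":"number"}},"required":["deltas"]}

```bash
mkdir -p pics; ls; python3 - <<'E'
from workcell import status, vision, bot
import cv2
print(status.read_state()); print(bot.tcp_to_grasp)
for n in("scene","top"):
    im=vision.read_camera(n); cv2.imwrite(f"pics/{n}0.png",im[:,:,::-1]); print(n,vision.get_calibration(n))
    cv2.imwrite(f"pics/{n}0b.png",cv2.resize(im[:,:,::-1],(800,600),interpolation=cv2.INTER_CUBIC))
E
```

```text
pics
{'time': 0.0, 'q': array([-1.18392248e+00,  2.64735986e-01,  1.60540836e+00,  4.14917280e-06,
        1.27371694e+00, -3.68936410e-02]), 'joint_vel': array([ 0.00143645,  0.00040238,  0.00011247, -0.001308  , -0.00133392,
        0.00155648]), 'joint_torque': array([ 6.39274822e-04, -5.15096605e+01, -3.67317796e+01, -1.06009165e-04,
        1.28565927e-02,  1.18640909e-05]), 'tool_pos': array([ 0.27727716, -0.6145933 ,  0.22995506]), 'tcp_rot': array([-3.06915127e+00, -6.60211022e-01,  6.13838334e-04]), 'wrist_force': array([0.18731669, 0.38393725, 0.71864157]), 'torque': array([-0.0386722 , -0.0043811 , -0.02192295]), 'width': 0.9962490408480809}
-0.0187
scene {'fov_y': 46.911691390031294, 'cx': 256.0815145896605, 'cy': 192.88172459612196, 'R': array([[ 5.55889987e-01,  8.31255691e-01,  5.47476762e-04],
       [ 5.09775560e-01, -3.40384515e-01, -7.90105854e-01],
       [-6.56593634e-01,  4.39491023e-01, -6.12970179e-01]]), 't': array([-0.26200053, -0.25066415,  1.81047278])}
top {'fov_y': 54.707109608616996, 'cx': 251.6479753944054, 'cy': 194.11063773628447, 'R': array([[ 0.01068048, -0.99976934,  0.01863311],
       [-0.99745081, -0.01196679, -0.07034682],
       [ 0.07055357, -0.01783427, -0.99734855]]), 't': array([-0.08230439,  0.53976549,  1.22875875])}
```

View pics/top0b.png

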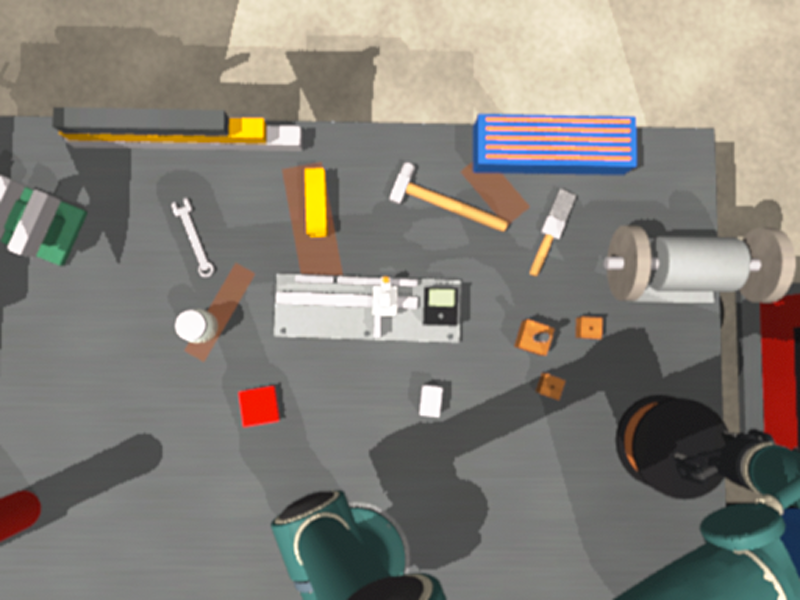

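View pics/scene0b.png

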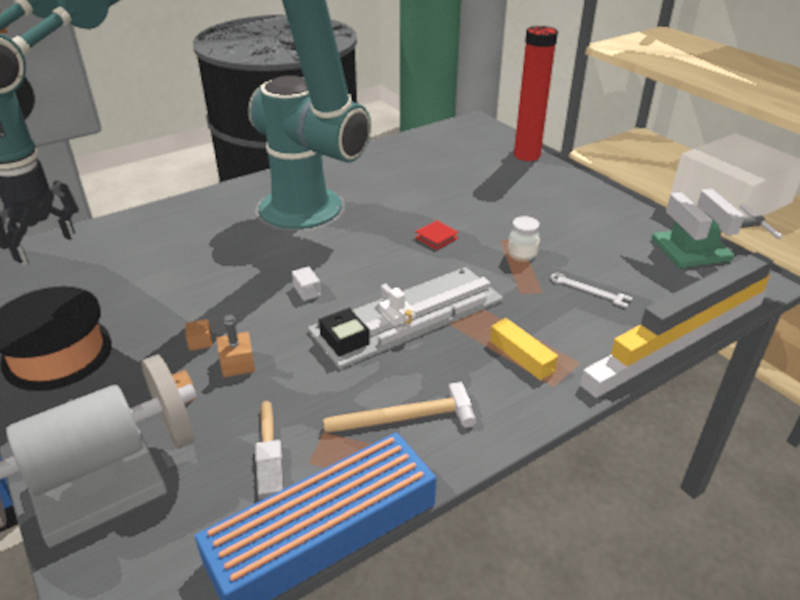

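```bash
cat > h.py <<'E'
import numpy as np, cv2
from workcell import status, vision
from scipy.spatial.transform import Rotation as Rn
def proj(n,X):
    c=vision.get_calibration(n); f=192/np.tan(np.radians(c["fov_y"]/2))
    p=np.atleast_2d(X)@np.array(c["R"]).T+c["t"]; return p[:,:2]/p[:,2:]*f+[c["cx"],c["cy"]]
def ray(n,u,v):
    c=vision.get_calibration(n); f=192/np.tan(np.radians(c["fov_y"]/2)); R=np.array(c["R"])
    return -R.T@c["t"], R.T@np.array([(u-c["cx"])/f,(v-c["cy"])/f,1])
def onz(n,u,v,z):
    o,d=ray(n,u,v); return o+d*(z-o[2])/d[2]
def two(a,b):  # a=(u,v) top, b=(u,v) scene
    o1,d1=ray("top",*a); o2,d2=ray("scene",*b)
    s=np.linalg.lstsq(np.c_[d1,-d2],o2-o1,rcond=None)[0]; p,q=o1+s[0]*d1,o2+s[1]*d2
    return (p+q)/2, np.linalg.norm(p-q)
def crop(n,im,x,y,w,h,k,name):
    cv2.imwrite(f"pics/{name}.png",cv2.resize(im[y:y+h,x:x+w,::-1],None,fx=k,fy=k,interpolation=cv2.INTER_NEAREST))
E
python3 - <<'E'
import cv2,numpy as np
a=cv2.imread("pics/top0.png")[170:260,170:395]; b=cv2.imread("pics/scene0.png")[165:250,110:330]
k=lambda i:cv2.resize(i,None,fx=3.5,fy=3.5,interpolation=cv2.INTER_NEAREST)
a,b=k(a),k(b); w=max(a.shape[1],b.shape[1]); p=lambda i:cv2.copyMakeBorder(i,0,0,0,w-i.shape[1],0)
c=np.vstack([p(a),p(b)])[:600]; print(a.shape,b.shape,c.shape); cv2.imwrite("pics/c1.png",c)
E
```

```text
(315, 788, 3) (298, 770, 3) (600, 788, 3)
```

View pics/c1.png

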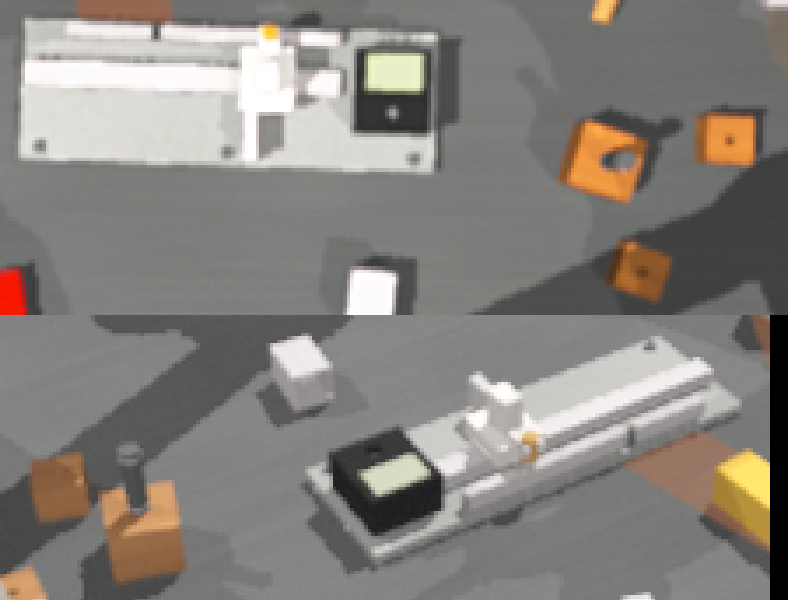

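```bash
python3 - <<'E'
from h import *
t=cv2.imread("pics/top0.png"); s=cv2.imread("pics/scene0.png")
th,sh=cv2.cvtColor(t,cv2.COLOR_BGR2HSV),cv2.cvtColor(s,cv2.COLOR_BGR2HSV)
# block in top
m=cv2.inRange(th,(5,120,120),(20,255,255)); 
cs,_=cv2.findContours(m[195:235,325:360].copy(),cv2.RETR_EXTERNAL,cv2.CHAIN_APPROX_NONE)
c=max(cs,key=cv2.contourArea)+np.array([325,195]); h=cv2.convexHull(c)
r=cv2.minAreaRect(h); print("rect",r); bx=cv2.boxPoints(r); print("corners z.05",[onz("top",*p,.05)[:2].round(4) for p in bx],"ctr",onz("top",*r[0],.05))
# button dot, brass, box, plate
d=cv2.cvtColor(t,cv2.COLOR_BGR2GRAY)
def cen(g,x0,y0): 
    yy,xx=np.mgrid[0:g.shape[0],0:g.shape[1]]; return (xx*g).sum()/g.sum()+x0,(yy*g).sum()/g.sum()+y0
g=d[198:207,277:288].astype(int); print(g)
b=cen(np.clip(g-70,0,None),277,198); print("btn",b,onz("top",*b,.044))
g=cv2.inRange(th,(12,130,120),(28,255,255))[174:184,240:255].astype(float); b=cen(g,240,174); print("brass",b,onz("top",*b,.055),onz("top",*b,.039))
print("strip rows"); print(d[175:183,208:222])
print("gap",onz("top",214.3,179.1,.03))
P=cv2.inRange(d,110,255); cs,_=cv2.findContours(P,cv2.RETR_EXTERNAL,cv2.CHAIN_APPROX_NONE)
for c in cs:
    r=cv2.minAreaRect(c)
    if cv2.pointPolygonTest(c,(200,205),False)>=0: print("plate",r,[onz("top",*p,.012)[:2].round(4) for p in cv2.boxPoints(r)])
for R in (d[205:225,338:362],cv2.cvtColor(s,cv2.COLOR_BGR2GRAY)[198:225,138:156]): print(R)
E
```

```text
rect ((342.0500183105469, 215.35000610351562), (21.819713592529297, 19.60611915588379), 18.434947967529297)
corners z.05 [array([ 0.4525, -0.3289]), array([ 0.5138, -0.3496]), array([ 0.4919, -0.4179]), array([ 0.4307, -0.3969])] ctr [ 0.47216707 -0.37330422  0.05      ]
[[ 51  50  50  48  47  47  48  48  48  48  48]
 [ 52  52  51  50  54  58  51  50  50  51  50]
 [ 53  51  51  63  90 101  72  51  51  53  52]
 [ 52  50  55  89 138 149 103  57  49  50  52]
 [ 53  51  55  95 147 159 114  62  50  51  51]
 [ 53  51  51  69 106 126  90  56  49  52  51]
 [ 51  51  50  50  61  73  57  49  50  52  51]
 [ 51  51  50  48  49  50  48  50  50  50  51]
 [ 49  49  50  47  45  45  45  45  45  47  46]]
btn (np.float64(281.6843853820598), np.float64(201.68936877076413)) [ 0.51507769 -0.17510913  0.044     ]
brass (np.float64(246.5), np.float64(178.28571428571428)) [ 0.58996836 -0.05811728  0.055     ] [ 0.59178512 -0.05817288  0.039     ]
strip rows
[[101 100 103 104 104 103  99  97  98 107 108 100 101  97]
 [137 132 134 136 131 108  92  95 118 147 149 129 122 117]
 [211 208 208 210 198 139  97 122 1
[... 3857 characters left out ...]
 72 105 155 173 174 175]
 [105 138 149 157 165 169 174 155 102  77  76  76  72  93 147 173 173 173]
 [110 149 158 158 159 162 168 157 109  75  77  75  71  77 137 172 173 174]
 [123 149 158 158 157 157 161 152 113  74  78  75  73  95 149 173 173 173]
 [130 149 157 157 159 158 158 154 135  89  77  76  85 109 140 160 165 165]
 [126 145 159 159 158 158 157 158 143 112 123 126 115 104 130 159 162 161]
 [120 142 160 160 159 160 149 129 119 101 110 112 103 122 153 164 163 163]
 [119 143 163 162 163 152 122 104 101  96  95  97 122 156 166 165 166 166]
 [120 144 164 164 153 121 102 104 102 102 104 129 159 169 170 175 176 171]
 [118 140 162 154 123 103 104 104 106 107 133 163 172 172 173 176 178 179]]
```

```bash
python3 - <<'E'
from h import *
t=cv2.imread("pics/top0.png")[200:232,328:362]; s=cv2.imread("pics/scene0.png")[198:236,130:168]
k=lambda i:cv2.copyMakeBorder(cv2.resize(i,None,fx=11,fy=11,interpolation=cv2.INTER_CUBIC),0,600-11*i.shape[0],0,6,0)
c=np.hstack([k(t),k(s)])
for j in range(0,c.shape[1],55): cv2.line(c,(j,0),(j,599),(255,255,0) ,1)
for j in range(0,600,55): cv2.line(c,(0,j),(c.shape[1],j),(255,255,0),1)
print(c.shape); cv2.imwrite("pics/c2.png",c)
print(onz("scene",146.3,203,.115),onz("scene",148.5,219,.05), onz("top",349.5,214,.115))
for n in("top","scene"): print(n,ray(n,0,0)[0])
E
```

```text
(600, 804, 3)
[ 0.4738203  -0.37855074  0.115     ] [ 0.46717538 -0.3793408   0.05      ] [ 0.47556647 -0.37952517  0.115     ]
top [ 0.45257526 -0.05391213  1.26500513]
scene [ 1.46217083 -0.6632193   0.91185804]
```

View pics/c2.png

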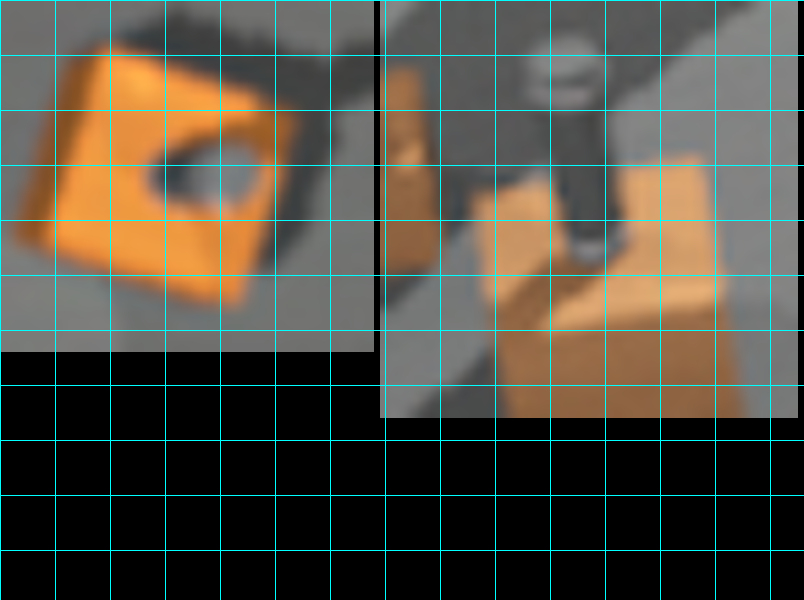

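```bash
python3 - <<'E'
from h import *
f=lambda x,o:(x+.5)/11-.5+o
C=np.array([onz("top",f(x,328),f(y,200),.05)[:2] for x,y in [(105,47),(295,112),(237,303),(45,245)]])
print(C,C.mean(0),[np.linalg.norm(C[i]-C[i-1]) for i in range(4)])
S=np.array([onz("scene",f(x-380,130),f(y,198),.05)[:2] for x,y in [(474,193),(705,157),(728,290),(492,325)]])
print(S,S.mean(0),[np.linalg.norm(S[i]-S[i-1]) for i in range(4)])
print("head top",onz("top",f(226,328),f(175,200),.115),"scene",onz("scene",f(565-380,130),f(58,198),.115))
print(two((f(226,328),f(175,200)),(f(565-380,130),f(58,198))))
print("hdl base scene",onz("scene",f(590-380,130),f(242,198),.05))
# gauge direction from plate edges: crop c1 (k=3.5): corners
g=lambda x,y:(170+(x+.5)/3.5-.5,170+(y+.5)/3.5-.5)
G=np.array([onz("top",*g(x,y),.012)[:2] for x,y in [(24,18),(439,31),(435,172),(19,159)]])
print(G,G.mean(0)); print("yaw",np.degrees(np.arctan2(*(G[0]-G[1])[::-1])),np.degrees(np.arctan2(*(G[3]-G[2])[::-1])), [np.linalg.norm(G[i]-G[i-1]) for i in range(4)])
B=np.array([onz("top",*g(x,y),.052)[:2] for x,y in [(357,48),(433,50),(430,132),(354,130)]]); print("box",B.mean(0),[np.linalg.norm(B[i]-B[i-1]) for i in range(4)])
gs=lambda x,y:(110+(x+.5)/3.5-.5,165+(y-315+.5)/3.5-.5)
print("btn scene",onz("scene",*gs(374,449),.052))
E
```

```text
[[ 0.50987946 -0.3571578 ]
 [ 0.49108251 -0.41412143]
 [ 0.43398906 -0.39624037]
 [ 0.45061732 -0.33886702]] [ 0.47139209 -0.37659666] [np.float64(0.0620205864940221), np.float64(0.05998483040691775), np.float64(0.05982804250338157), np.float64(0.05973441477559745)]
[[ 0.43334527 -0.39815792]
 [ 0.45413443 -0.33984129]
 [ 0.50802983 -0.3572105 ]
 [ 0.48633932 -0.41445148]] [ 0.47046221 -0.3774153 ] [np.float64(0.055442309483806684), np.float64(0.061911380370003), np.float64(0.056625118521144185), np.float64(0.06121281320969054)]
head top [ 0.47100062 -0.37508585  0.115     ] scene [ 0.47314796 -0.37807654  0.115     ]
(array([ 0.470681  , -0.37654581,  0.11252653]), np.float64(0.0016494248686378468))
hdl base scene [ 0.46968495 -0.37997235  0.05      ]
[[ 0.60372995  0.17876087]
 [ 0.59623263 -0.22351656]
 [ 0.4594117  -0.2199815 ]
 [ 0.46755565  0.18015462]] [ 0.53173248 -0.02114564]
yaw 88.93229113859492 88.83402328366054 [np.float64(0.13618143454472081), np.float64(0.40234729143293824), np.float64(0.13686658792899464), np.float64(0.40021899176281256)]
box [ 0.53556888 -0.17550387] [np.float64(0.0770805333008666), np.float64(0.07154483640807784), np.float64(0.07716209478076815), np.float64(0.07122219486499642)]
btn scene [ 0.51538758 -0.17615113  0.052     ]
```

```bash
cat >> h.py <<'E'
YAW=np.radians(-1.12)
def goto(P,yaw=YAW,pos=None):
    s=status.read_state(); R=Rn.from_rotvec(s["tcp_rot"]); T=Rn.from_euler("z",yaw)*Rn.from_euler("x",np.pi)
    p=s["tool_pos"]
    print("t",round(s["time"],2),"pos",p.round(4),"zaxis",R.as_matrix()[:,2].round(4),"F",s["wrist_force"].round(2),"w",round(s["width"],3))
    print("delta",R.inv().apply(np.array(P)-p).round(4),"turn",(R.inv()*T).as_rotvec().round(4))
E
python3 -c "
from h import *
goto([.471,-.377,.2])"
```

```text
t 0.1 pos [ 0.2773 -0.6147  0.23  ] zaxis [-8.0e-04  1.9e-03 -1.0e+00] F [ 1.25 -0.29  0.9 ] w 0.996
delta [ 0.2743 -0.1369  0.0303] turn [-2.100e-03  4.000e-04  4.433e-01]
```

apply_moves(deltas=[[0.034,-0.017,0.0,0,0,0.1,0],[0.068,-0.034,0.0,0,0,0.2,0],[0.102,-0.051,0.0,0,0,0.3,0],[0.137,-0.068,0.0,0,0,0.4,0],[0.172,-0.086,0.01,-0.001,0,0.443,0],[0.207,-0.103,0.02,-0.002,0,0.443,0],[0.241,-0.12,0.03,-0.002,0,0.443,0],[0.2743,-0.1369,0.0303,-0.002,0,0.443,0]])

```text
time: 0.77
tool_pos: [0.4709, -0.3748, 0.1981]
tcp_rot: [-3.14, 0.03, 0.005]
wrist_force: [0.4, -0.5, -0.7]
width: 1.001
```

apply_moves(deltas=[[0,0,0,0,0,0,0],[0,0,0,0,0,0,0],[0,0,0,0,0,0,0]])

```text
time: 1.02
tool_pos: [0.4712, -0.3777, 0.2008]
tcp_rot: [3.139, -0.028, -0.0]
wrist_force: [0.1, 1.2, -0.1]
width: 1.001
```

```bash
python3 -c "
from h import *
goto([.471,-.377,.07])"
```

```text
t 1.02 pos [ 0.4712 -0.3777  0.2008] zaxis [-3.0e-04 -2.2e-03 -1.0e+00] F [ 0.06  1.17 -0.1 ] w 1.001
delta [-0.0002 -0.001   0.1308] turn [0.0022 0.0003 0.0014]
```

apply_moves(deltas=[[0,0,0.03,0,0,0,0],[0,0,0.06,0,0,0,0],[0,0,0.09,0,0,0,0],[0,0,0.115,0,0,0,0],[0,0,0.133,0,0,0,0],[0,0,0.133,0,0,0,0],[0,0,0.133,0,0,0,0.55]], squeeze=30)

```text
time: 1.6
tool_pos: [0.4697, -0.3786, 0.067]
tcp_rot: [3.141, -0.033, -0.003]
wrist_force: [0.4, -0.7, 0.2]
width: 0.887
```

```bash
python3 - <<'E'
from h import *
goto([.471,-.377,.07])
im=vision.read_camera("scene"); t=vision.read_camera("top")
k=lambda i:cv2.copyMakeBorder(cv2.resize(i[:,:,::-1],None,fx=6,fy=6,interpolation=cv2.INTER_CUBIC),0,0,0,6,0)
cv2.imwrite("pics/c3.png",np.hstack([k(t[180:250,318:378]),k(im[170:240,118:178])]))
E
```

```text
t 1.6 pos [ 0.4697 -0.3786  0.067 ] zaxis [-1.9e-03 -3.0e-04 -1.0e+00] F [ 0.39 -0.65  0.18] w 0.887
delta [ 0.0013 -0.0016 -0.003 ] turn [ 0.0003  0.0019 -0.0017]
```

View pics/c3.png

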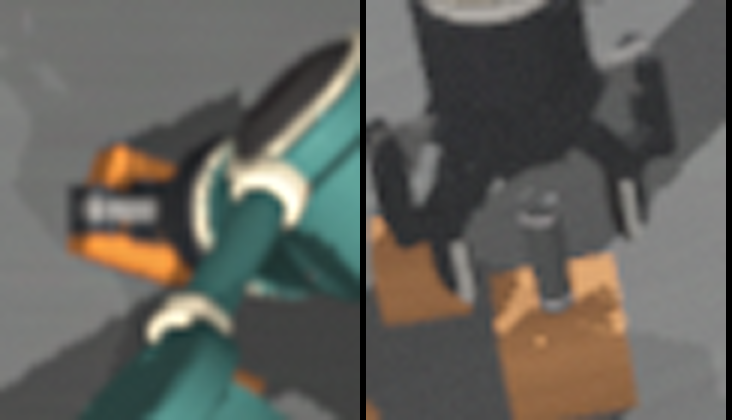

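apply_moves(deltas=[[0,0,0,0,0,0,0.7],[0,0,0,0,0,0,0.9],[0,0,0,0,0,0,1],[0,0,0,0,0,0,1],[0,0,0,0,0,0,1],[0,0,0,0,0,0,1],[0,0,0,0,0,0,1],[0,0,0,0,0,0,1]], squeeze=40)

```text
time: 2.37
tool_pos: [0.4721, -0.3785, 0.0693]
tcp_rot: [3.138, -0.03, 0.003]
wrist_force: [-0.4, 0.2, 6.5]
width: 0.202
```

apply_moves(deltas=[[0,0,0,0,0,0,1],[0,0,0,0,0,0,1],[0,0,0,0,0,0,1]])

```text
time: 2.62
tool_pos: [0.4721, -0.3785, 0.0693]
tcp_rot: [3.138, -0.03, 0.003]
wrist_force: [-0.5, -0.8, 6.3]
width: 0.198
```

apply_moves(deltas=[[0,0,-0.01,0,0,0,1],[0,0,-0.025,0,0,0,1],[0,0,-0.04,0,0,0,1],[0,0,-0.06,0,0,0,1],[0,0,-0.08,0,0,0,1],[0,0,-0.08,0,0,0,1],[0,0,-0.08,0,0,0,1]])

```text
time: 3.2
tool_pos: [0.4721, -0.3784, 0.1495]
tcp_rot: [3.138, -0.03, 0.004]
wrist_force: [0.3, -0.2, -1.2]
width: 0.198
```

```bash
python3 - <<'E'
from h import *
goto([.5152,-.1755,.15])
im=vision.read_camera("scene")
k=lambda i:cv2.resize(i[:,:,::-1],None,fx=8,fy=8,interpolation=cv2.INTER_CUBIC)
cv2.imwrite("pics/c4.png",k(im[160:235,115:185]))
E
```

```text
t 3.2 pos [ 0.4721 -0.3784  0.1495] zaxis [ 0.0027 -0.0039 -1.    ] F [ 0.28 -0.16 -1.24] w 0.198
delta [ 0.0392 -0.2036 -0.0012] turn [ 0.0039 -0.0028  0.0005]
```

View pics/c4.png

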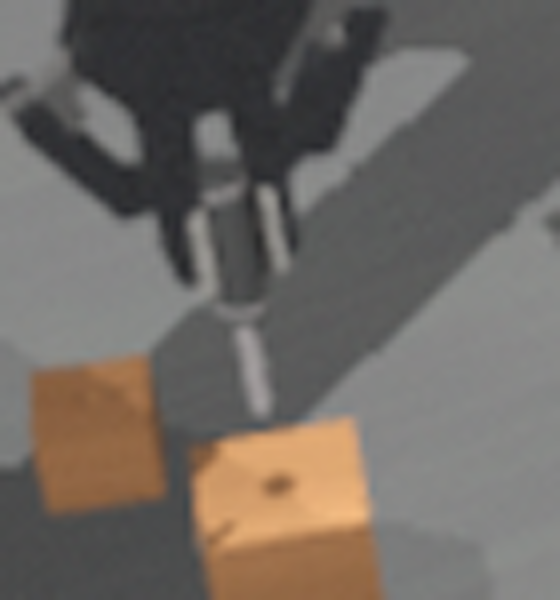

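```bash
python3 - <<'E'
from h import *
f=lambda x,y:((x+.5)/8-.5+115,(y+.5)/8-.5+160)
G=np.array([.472,-.3784,.0])
for z in (.19,.16,.13,.115,.075): 
    u=proj("scene",G+[0,0,z])[0]; print(z,((u-[115,160]+.5)*8-.5).round(0))
print("bore",onz("scene",*f(278,485),.05))
im=cv2.imread("pics/c4.png")
im0=vision.read_camera("scene"); t=vision.read_camera("top")
k=lambda i:cv2.resize(i[:,:,::-1],None,fx=6,fy=6,interpolation=cv2.INTER_CUBIC)
print(im0[190:216,138:154].mean(2).astype(int))
E
```

```text
0.19 [219. 175.]
0.16 [233. 245.]
0.13 [246. 312.]
0.115 [252. 345.]
0.075 [269. 430.]
bore [ 0.473472   -0.37945176  0.05      ]
[[ 65 120 147 118  71  81  79  73  63  51  84 131 123  52  73  91]
 [ 55 111 147 129  76  80  79  76  67  52  72 125 132  86  78  91]
 [ 50 107 146 132  89  80  81  75  69  56  65 120 139 107  89  91]
 [ 51  90 134 134  93  77  80  75  70  59  52 113 136 104  91  93]
 [ 50  77 125 138 101  72  80  75  71  66  63  92 110  94  92  91]
 [ 75  80 123 146 119  70  79  76  71  70  75  87  92  91  91  91]
 [123 125 138 145 121  68  81  77  73  75  85  92  91  92  91  93]
 [137 138 133 115  96  75  80  79  73  82  99 101  91  91  89  90]
 [127 113 104 101 110  99  91  95 103 100 100  96  90  91  91  93]
 [104  90  92  98 105 116 127 123 117 103  89  91  92  92  91  92]
 [ 92  90  92  92  92 101 111 106 100  95  89  93  91  92  91  90]
 [ 92  92  92  91  90  89 100 126 134 114  92  93  92  91  90  91]
 [ 89  92  92  92  92  93 110 142 153 127  92  89  90  89  91  90]
 [ 93  93  91  93  93  92 103 136 154 134  97  90  91  91  91  90]
 [ 93  93  92  92  92  90  92 128 156 141 111  90  93  92  91  89]
 [ 92  90  92  91  89  89  90 128 157 143 110  91  90  92  89  90]
 [ 90  88  89  89  90  91  91 117 149 147 114  91  89  91  90  91]
 [ 90  90  91  92  91  92  91 108 142 153 126  91  90  89  89  89]
 [ 92  91  92  90  92  92  91 102 137 156 135  98  90  89  89  90]
 [ 89  90  89  91  90  90  92  91 130 156 140 110  88  90  89  91]
 [ 90  90  90  91  90  89  90  89 114 146 143 109  90  90  89  91]
 [ 91  91  91  89  90  89  89  90 106 135 134  99  89  90  89 105]
 [ 90  90  90  90  90  91  92  90  97 109 107  91  88  90 105 127]
 [ 84  91  92  91  92  92  89  89  87  90  96 112 119 126 146 160]
 [ 79  82  82  83  88 107 120 127 139 148 150 154 156 159 165 169]
 [ 78  80  83  94 128 153 156 159 165 167 169 168 169 169 168 169]]
```

apply_moves(deltas=[[0.005,-0.03,0,0,0,0,1],[0.013,-0.065,0,0.001,0,0,1],[0.02,-0.1,0,0.002,-0.001,0,1],[0.026,-0.135,0,0.003,-0.002,0,1],[0.033,-0.17,0,0.004,-0.003,0,1],[0.037,-0.19,0,0.004,-0.003,0,1],[0.0395,-0.203,0,0.004,-0.003,0,1],[0.0395,-0.203,0,0.004,-0.003,0,1]])

```text
time: 4.02
tool_pos: [0.5142, -0.173, 0.1462]
tcp_rot: [-3.138, 0.026, 0.008]
wrist_force: [-0.3, -0.5, -0.5]
width: 0.198
```

apply_moves(deltas=[[0,0,0.01,0,0,0,1],[0,0,0.02,0,0,0,1],[0,0,0.024,0,0,0,1],[0,0,0.024,0,0,0,1],[0,0,0.024,0,0,0,1]])

```text
time: 4.43
tool_pos: [0.5138, -0.1763, 0.1225]
tcp_rot: [-3.139, 0.032, 0.007]
wrist_force: [0.5, -0.2, -0.5]
width: 0.197
```

```bash
python3 - <<'E'
from h import *
goto([.5155,-.1763,.125])
im=vision.read_camera("scene")
k=lambda i:cv2.resize(i[:,:,::-1],None,fx=8,fy=8,interpolation=cv2.INTER_CUBIC)
cv2.imwrite("pics/c5.png",k(im[160:235,180:260]))
print(((proj("scene",[[.5155,-.1763,.06],[.5155,-.1763,.052]])-[180,160]+.5)*8).round())
E
```

```text
t 4.43 pos [ 0.5138 -0.1763  0.1225] zaxis [-0.0045  0.0028 -1.    ] F [ 0.54 -0.24 -0.54] w 0.197
delta [ 0.0017 -0.     -0.0025] turn [-0.0027  0.0046 -0.0011]
[[295. 332.]
 [296. 348.]]
```

View pics/c5.png

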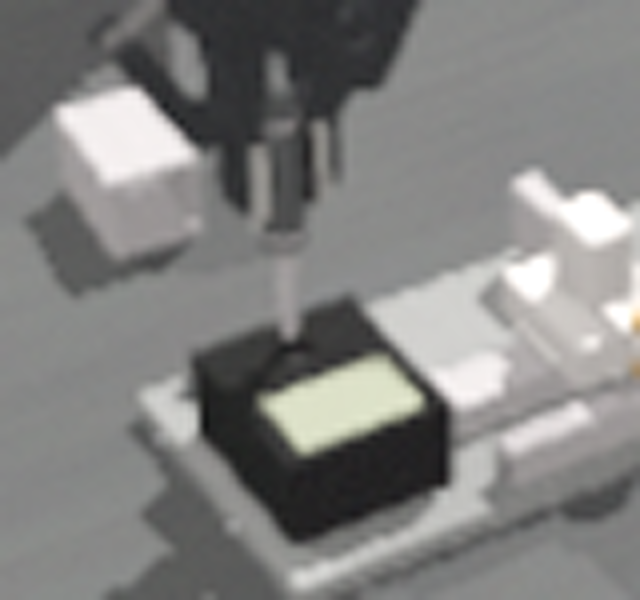

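apply_moves(deltas=[[0.001,0,0.0,0,0.003,0,1],[0.001,0,0.004,0,0.003,0,1],[0.001,0,0.008,0,0.003,0,1],[0.001,0,0.012,0,0.003,0,1],[0.001,0,0.012,0,0.003,0,1]])

```text
time: 4.9
tool_pos: [0.5148, -0.1752, 0.1105]
tcp_rot: [-3.139, 0.03, 0.002]
wrist_force: [0.0, 0.2, -0.2]
width: 0.202
```

apply_moves(deltas=[[0,0,0.002,0,0,0,1],[0,0,0.004,0,0,0,1],[0,0,0.004,0,0,0,1],[0,0,0.004,0,0,0,1]])

```text
time: 5.23
tool_pos: [0.5158, -0.1755, 0.1078]
tcp_rot: [-3.139, 0.03, -0.001]
wrist_force: [0.1, 0.8, -0.1]
width: 0.197
```

apply_moves(deltas=[[0,0,0.001,0,0,0,1],[0,0,0.002,0,0,0,1],[0,0,0.002,0,0,0,1],[0,0,0.002,0,0,0,1]])

```text
time: 5.57
tool_pos: [0.5158, -0.1755, 0.1058]
tcp_rot: [-3.139, 0.03, -0.001]
wrist_force: [0.1, 0.0, 1.4]
width: 0.195
```

apply_moves(deltas=[[0,0,0.001,0,0,0,1],[0,0,0.002,0,0,0,1],[0,0,0.002,0,0,0,1],[0,0,0.002,0,0,0,1]])

```text
time: 5.9
tool_pos: [0.5159, -0.1756, 0.1041]
tcp_rot: [-3.14, 0.03, -0.002]
wrist_force: [-0.8, 0.1, 4.7]
width: 0.199
```

apply_moves(deltas=[[0,0,0.001,0,0,0,1],[0,0,0.0015,0,0,0,1],[0,0,0.0015,0,0,0,1],[0,0,0.0015,0,0,0,1],[0,0,0.0015,0,0,0,1]])

```text
time: 6.32
tool_pos: [0.5164, -0.1757, 0.1038]
tcp_rot: [-3.14, 0.03, -0.003]
wrist_force: [-2.8, 1.1, 10.6]
width: 0.198
```

apply_moves(deltas=[[0,0,-0.004,0,0,0,1],[0,0,-0.015,0,0,0,1],[0,0,-0.03,0,0,0,1],[0,0,-0.048,0,0,0,1],[0,0,-0.048,0,0,0,1],[0,0,-0.048,0,0,0,1]])

```text
time: 6.82
tool_pos: [0.5165, -0.176, 0.1511]
tcp_rot: [-3.14, 0.03, -0.005]
wrist_force: [-0.8, -0.8, -0.8]
width: 0.199
```

```bash
python3 - <<'E'
from h import *
goto([.4721,-.3784,.1495])
E
```

```text
t 6.82 pos [ 0.5165 -0.176   0.1511] zaxis [ 0.003  0.001 -1.   ] F [-0.84 -0.79 -0.78] w 0.199
delta [-0.0405  0.2032  0.0013] turn [-0.0011 -0.003   0.0003]
```

apply_moves(deltas=[[-0.005,0.03,0,0,0,0,1],[-0.013,0.065,0,-0.001,0,0,1],[-0.02,0.1,0,-0.002,0,0,1],[-0.027,0.135,0,-0.003,0,0,1],[-0.034,0.17,0,-0.004,0,0,1],[-0.038,0.19,0,-0.005,0,0,1],[-0.0405,0.2032,0.001,-0.005,0,0,1],[-0.0405,0.2032,0.001,-0.005,0,0,1]])

```text
time: 7.48
tool_pos: [0.4698, -0.3799, 0.147]
tcp_rot: [3.139, -0.034, -0.002]
wrist_force: [-0.2, 0.5, -0.2]
width: 0.197
```

apply_moves(deltas=[[0,0,0,0,0,0,1],[0,0,0,0,0,0,1],[0,0,0,0,0,0,1]])

```text
time: 7.73
tool_pos: [0.4714, -0.3765, 0.1481]
tcp_rot: [3.14, -0.028, -0.0]
wrist_force: [0.6, 0.2, -0.9]
width: 0.198
```

```bash
python3 - <<'E'
from h import *
goto([.4721,-.3784,.1495])
E
```

```text
t 7.73 pos [ 0.4714 -0.3765  0.1481] zaxis [-2.0e-04 -1.8e-03 -1.0e+00] F [ 0.64  0.22 -0.95] w 0.198
delta [ 0.0008  0.0019 -0.0013] turn [0.0019 0.0002 0.0016]
```

apply_moves(deltas=[[0.0008,0.001,0,-0.002,0,0,1],[0.0008,0.0019,0.005,-0.002,-0.002,0,1],[0.0008,0.0019,0.01,-0.002,-0.002,0,1],[0.0008,0.0019,0.015,-0.002,-0.002,0,1],[0.0008,0.0019,0.018,-0.002,-0.002,0,1],[0.0008,0.0019,0.018,-0.002,-0.002,0,1],[0.0008,0.0019,0.018,-0.002,-0.002,0,1]])

```text
time: 8.32
tool_pos: [0.4717, -0.3797, 0.1301]
tcp_rot: [3.137, -0.03, -0.004]
wrist_force: [-0.4, -0.1, -0.6]
width: 0.195
```

```bash
python3 - <<'E'
from h import *
goto([.4721,-.3784,.1295])
im=vision.read_camera("scene")
k=lambda i:cv2.resize(i[:,:,::-1],None,fx=8,fy=8,interpolation=cv2.INTER_CUBIC)
cv2.imwrite("pics/c6.png",k(im[160:235,115:185]))
for X in ([.4721,-.3784,.065],[.4721,-.3784,.05]): print(((proj("scene",X)-[115,160]+.5)*8).round())
E
```

```text
t 8.32 pos [ 0.4717 -0.3797  0.1301] zaxis [-0.0025 -0.0041 -1.    ] F [-0.44 -0.07 -0.63] w 0.195
delta [ 0.0004 -0.0013  0.0005] turn [0.0042 0.0024 0.0003]
[[274. 452.]]
[[280. 482.]]
```

View pics/c6.png

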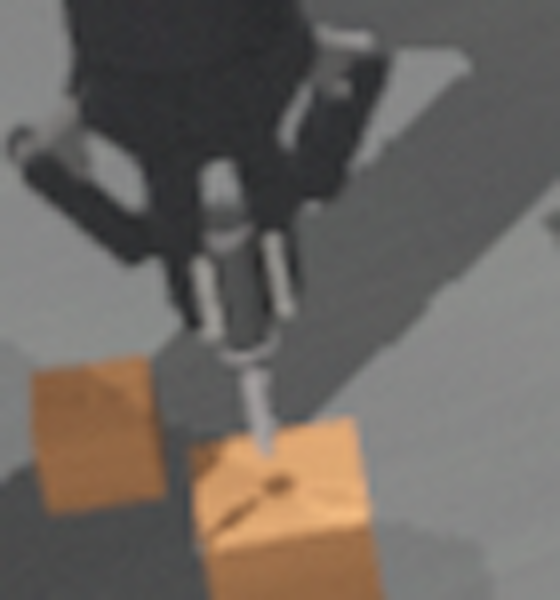

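apply_moves(deltas=[[0.0006,-0.001,0,0,0,0,1],[0.0006,-0.0018,0,0.002,0.002,0,1],[0.0006,-0.0018,0.004,0.002,0.002,0,1],[0.0006,-0.0018,0.007,0.002,0.002,0,1],[0.0006,-0.0018,0.007,0.002,0.002,0,1],[0.0006,-0.0018,0.007,0.002,0.002,0,1]])

```text
time: 8.87
tool_pos: [0.4723, -0.378, 0.1231]
tcp_rot: [3.139, -0.03, -0.001]
wrist_force: [-0.7, -1.2, -1.1]
width: 0.199
```

```bash
python3 - <<'E'
from h import *
goto([.4723,-.3781,.1225])
E
```

```text
t 8.87 pos [ 0.4723 -0.378   0.1231] zaxis [-4.0e-04 -2.3e-03 -1.0e+00] F [-0.7  -1.21 -1.08] w 0.199
delta [0.     0.0001 0.0006] turn [0.0023 0.0003 0.0003]
```

apply_moves(deltas=[[0,0,0.003,0,0,0,1],[0,0,0.006,0,0,0,1],[0,0,0.009,0,0,0,1],[0,0,0.012,0,0,0,1],[0,0,0.014,0,0,0,1],[0,0,0.014,0,0,0,1]])

```text
time: 9.37
tool_pos: [0.4722, -0.3779, 0.1088]
tcp_rot: [3.139, -0.03, -0.001]
wrist_force: [0.1, 0.1, -0.5]
width: 0.202
```

apply_moves(deltas=[[0,0,0.003,0,0,0,1],[0,0,0.006,0,0,0,1],[0,0,0.008,0,0,0,1],[0,0,0.008,0,0,0,1]])

```text
time: 9.7
tool_pos: [0.4722, -0.378, 0.1009]
tcp_rot: [3.139, -0.03, -0.001]
wrist_force: [-0.3, -0.4, -1.0]
width: 0.201
```

In the bore with no contact force. Lower to the shoulder (TCP ≈ 0.0693, maybe 1 mm higher).

apply_moves(deltas=[[0,0,0.006,0,0,0,1],[0,0,0.012,0,0,0,1],[0,0,0.018,0,0,0,1],[0,0,0.023,0,0,0,1],[0,0,0.027,0,0,0,1],[0,0,0.029,0,0,0,1],[0,0,0.029,0,0,0,1]])

```text
time: 10.28
tool_pos: [0.4722, -0.378, 0.0717]
tcp_rot: [3.14, -0.03, -0.001]
wrist_force: [-0.2, 0.1, -0.5]
width: 0.196
```

apply_moves(deltas=[[0,0,0.001,0,0,0,1],[0,0,0.002,0,0,0,1],[0,0,0.0025,0,0,0,1],[0,0,0.0025,0,0,0,1]])

```text
time: 10.62
tool_pos: [0.4727, -0.3784, 0.0703]
tcp_rot: [3.138, -0.03, 0.001]
wrist_force: [-0.4, -0.8, -1.6]
width: 0.206
```

apply_moves(deltas=[[0,0,0.0005,0,0,0,1],[0,0,0.001,0,0,0,1],[0,0,0.001,0,0,0,1],[0,0,0.001,0,0,0,1]])

```text
time: 10.95
tool_pos: [0.4728, -0.3785, 0.0694]
tcp_rot: [3.138, -0.03, 0.001]
wrist_force: [0.1, 0.1, 0.4]
width: 0.204
```

apply_moves(deltas=[[0,0,0.0005,0,0,0,1],[0,0,0.001,0,0,0,1],[0,0,0.001,0,0,0,1],[0,0,0.001,0,0,0,1]])

```text
time: 11.28
tool_pos: [0.4729, -0.3785, 0.0693]
tcp_rot: [3.138, -0.03, 0.001]
wrist_force: [-3.0, 1.4, 6.8]
width: 0.194
```

apply_moves(deltas=[[0,0,-0.0005,0,0,0,0.75],[0,0,-0.0005,0,0,0,0.7],[0,0,-0.0005,0,0,0,0.5],[0,0,-0.0005,0,0,0,0.2],[0,0,-0.0005,0,0,0,0],[0,0,-0.0005,0,0,0,0],[0,0,-0.0005,0,0,0,0],[0,0,-0.0005,0,0,0,0]])

```text
time: 11.95
tool_pos: [0.4726, -0.3784, 0.0686]
tcp_rot: [3.139, -0.03, 0.001]
wrist_force: [0.0, -0.1, 0.9]
width: 1.0
```

apply_moves(deltas=[[0,0,-0.01,0,0,0,0],[0,0,-0.03,0,0,0,0],[0,0,-0.065,0,0,0,0],[0,0,-0.1,0,0,0,0],[0,0,-0.13,0,0,0,0],[0,0,-0.13,0,0,0,0],[0,0,-0.13,0,0,0,0]])

```text
time: 12.53
tool_pos: [0.4743, -0.3795, 0.2029]
tcp_rot: [3.134, -0.03, 0.009]
wrist_force: [0.3, -0.1, 0.1]
width: 0.997
```

```bash
python3 - <<'E'
from h import *
# grip estimate from first top frame: saturated white block top (z .086)
t=cv2.imread("pics/top0.png"); print(t[174:203,236:258].min(2))
E
```

```text
[[110 111 110 111 112 111 112 112 112 112 112 113 113 113 114 114 114 111
  101  94  78  71]
 [105 106 107 107 107 107 106 104 106 108 109 108 106 107 109 110 107  96
   78  69  63  63]
 [ 95  95  95  95  94  91  87  96 108  98  92  90  94 103 100 103  96  77
   64  62  62  61]
 [127 128 128 129 127 122 115 133 151 107  66  60  93 130 118 106  96  87
   84  86  89  88]
 [204 206 207 207 206 204 200 205 192 118  53  48 101 166 158 139 133 131
  132 137 156 161]
 [241 241 241 241 241 241 240 240 203 116  52  42  94 168 177 170 172 172
  168 182 225 235]
 [241 241 240 240 240 240 240 243 237 168 100  97 134 191 185 179 182 183
  181 202 247 253]
 [225 225 223 221 223 224 223 233 252 239 204 211 228 231 183 161 170 176
  177 200 247 253]
 [186 185 186 192 200 200 197 217 252 254 252 254 255 240 178 147 161 166
  159 173 220 233]
 [181 180 196 235 240 238 234 234 251 254 254 255 255 242 201 192 220 203
  153 133 148 153]
 [185 183 216 255 255 255 254 249 249 252 253 253 253 244 225 228 246 237
  166 128 129 129]
 [188 183 214 254 255 253 253 249 247 250 250 246 242 231 221 220 228 221
  1
[... 897 characters left out ...]
4 254 255 239 229 247 252 241
  206 182 178 203]
 [211 211 235 255 255 255 254 251 248 246 247 250 252 249 251 255 255 250
  198 162 159 176]
 [191 195 234 255 255 255 255 254 253 251 251 252 253 255 255 255 255 248
  174 134 129 135]
 [188 194 238 255 255 255 255 255 255 255 255 255 255 255 255 255 255 242
  162 130 127 129]
 [191 201 243 255 255 255 255 255 255 255 255 255 255 255 255 255 255 239
  162 139 139 146]
 [192 201 238 255 255 255 255 255 255 255 255 255 255 255 255 255 255 238
  184 175 174 182]
 [192 195 217 233 254 255 254 250 255 255 255 255 255 255 255 255 254 228
  208 209 211 212]
 [192 190 188 210 250 254 252 222 184 182 180 175 173 173 182 209 218 209
  211 215 217 216]]
```

```bash
python3 - <<'E'
from h import *
print(onz("top",245.7,191.6,.086),onz("top",245.8,190,.05),onz("top",246.5,178.3,.06))
goto([.531,-.059,.15])
im=vision.read_camera("scene"); t=vision.read_camera("top")
k=lambda i,f:cv2.copyMakeBorder(cv2.resize(i[:,:,::-1],None,fx=f,fy=f,interpolation=cv2.INTER_CUBIC),0,0,0,6,0)
cv2.imwrite("pics/c7.png",np.hstack([k(im[165:245,130:260],6)]))
E
```

```text
[ 0.54376964 -0.0559586   0.086     ] [ 0.55182777 -0.05628719  0.05      ] [ 0.58935374 -0.05810045  0.06      ]
t 12.53 pos [ 0.4743 -0.3795  0.2029] zaxis [ 0.0058 -0.0077 -1.    ] F [ 0.28 -0.08  0.14] w 0.997
delta [ 0.0502 -0.3219  0.0508] turn [ 0.0075 -0.006   0.0003]
```

View pics/c7.png

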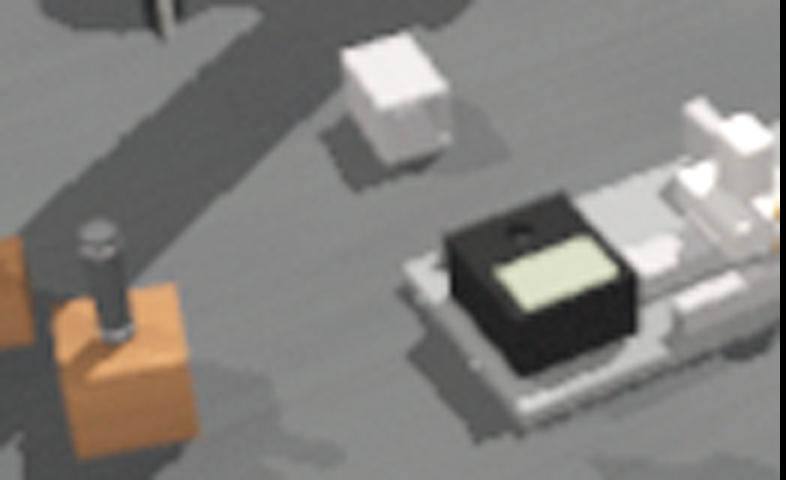

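apply_moves(deltas=[[0.008,-0.04,0,0.002,-0.002,0,0],[0.016,-0.08,0,0.004,-0.004,0,0],[0.024,-0.12,0,0.006,-0.006,0,0],[0.032,-0.16,0,0.0075,-0.006,0,0],[0.04,-0.2,0.01,0.0075,-0.006,0,0],[0.048,-0.24,0.02,0.0075,-0.006,0,0],[0.056,-0.28,0.03,0.0075,-0.006,0,0],[0.0642,-0.318,0.05,0.0075,-0.006,0,0]])

```text
time: 13.3
tool_pos: [0.5422, -0.0618, 0.1485]
tcp_rot: [-3.137, 0.03, 0.008]
wrist_force: [0.8, -0.2, 0.1]
width: 1.001
```

apply_moves(deltas=[[0,-0.005,0.0,0,0,0,0],[0,-0.005,0.0,0,0,0,0],[0,-0.005,0.0,0,0,0,0]])

```text
time: 13.55
tool_pos: [0.5413, -0.0589, 0.1478]
tcp_rot: [-3.137, 0.028, 0.013]
wrist_force: [-0.3, -0.3, 0.9]
width: 1.001
```

```bash
python3 - <<'E'
from h import *
goto([.545,-.058,.08])
E
```

```text
t 13.55 pos [ 0.5413 -0.0589  0.1478] zaxis [-0.0085  0.0044 -1.    ] F [-0.26 -0.31  0.89] w 1.001
delta [ 0.0043 -0.0007  0.0677] turn [-0.0043  0.0086  0.0019]
```

apply_moves(deltas=[[0.004,-0.001,0.02,-0.004,0.008,0,0],[0.004,-0.001,0.045,-0.004,0.008,0.002,0],[0.004,-0.001,0.068,-0.004,0.008,0.002,0],[0.004,-0.001,0.068,-0.004,0.008,0.002,0],[0.004,-0.001,0.068,-0.004,0.008,0.002,0.3]])

```text
time: 13.97
tool_pos: [0.5446, -0.0593, 0.0802]
tcp_rot: [-3.141, 0.037, 0.001]
wrist_force: [0.4, 0.2, -0.0]
width: 0.884
```

```bash
python3 - <<'E'
from h import *
goto([.545,-.058,.055])
im=vision.read_camera("scene")
cv2.imwrite("pics/c8.png",cv2.resize(im[140:230,215:325,::-1],None,fx=6,fy=6,interpolation=cv2.INTER_CUBIC))
E
```

```text
t 13.97 pos [ 0.5446 -0.0593  0.0802] zaxis [-8.e-04  7.e-04 -1.e+00] F [ 0.37  0.24 -0.  ] w 0.884
delta [ 0.0004 -0.0013  0.0252] turn [-0.0007  0.0008 -0.0038]
```

View pics/c8.png

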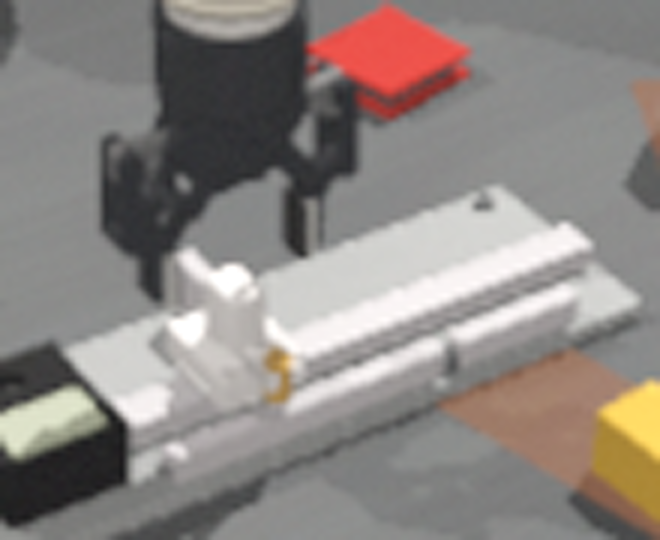

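```bash
python3 - <<'E'
from h import *
im=cv2.imread("pics/c8.png"); t=cv2.imread("pics/top0.png")
w=Rn.from_euler("z",YAW).as_matrix()
o=np.array([.545,-.0585,0])
P=lambda a:o+w@np.array(a)
def dr(img,n,x0,y0,f,pts,col):
    q=((proj(n,[P(p) for p in pts])-[x0,y0]+.5)*f).astype(int); cv2.polylines(img,[q],True,col,1)
A=cv2.resize(im[150:480,60:460],None,fx=1.0,fy=1.0)
B=cv2.resize(t[170:210,225:270],None,fx=8,fy=8,interpolation=cv2.INTER_NEAREST)
for img,n,x0,y0,f in((A,"scene",215+10,140+25,6),(B,"top",225,170,8)):
    dr(img,n,x0,y0,f,[(sx*.015,sy*.011,.086) for sx,sy in((1,1),(1,-1),(-1,-1),(-1,1))],(0,0,255))
    dr(img,n,x0,y0,f,[(sx*.015,sy*.011,.05) for sx,sy in((1,1),(1,-1),(-1,-1),(-1,1))],(0,160,255))
    dr(img,n,x0,y0,f,[(sx*.03,sy*.025,.05) for sx,sy in((1,1),(1,-1),(-1,-1),(-1,1))],(255,0,0))
A=cv2.copyMakeBorder(A,0,max(0,B.shape[0]-A.shape[0]),0,0,0);B=cv2.copyMakeBorder(B,0,max(0,A.shape[0]-B.shape[0]),0,0,0)
cv2.imwrite("pics/c9.png",np.hstack([A,B]))
E
```

```text
(no output)
```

View pics/c9.png

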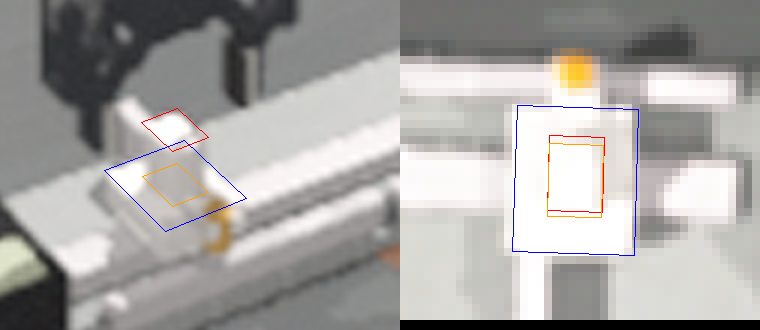

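apply_moves(deltas=[[0,-0.001,0.008,0,0,0,0.3],[0,-0.001,0.016,0,0,-0.003,0.3],[0,-0.001,0.022,0,0,-0.003,0.3],[0,-0.001,0.0245,0,0,-0.003,0.4],[0,-0.001,0.0245,0,0,-0.003,0.55],[0,-0.001,0.0245,0,0,-0.003,0.6],[0,-0.001,0.0245,0,0,-0.003,0.62]], squeeze=30)

```text
time: 14.6
tool_pos: [0.5463, -0.0567, 0.0568]
tcp_rot: [-3.141, 0.028, -0.004]
wrist_force: [0.2, -1.1, 0.4]
width: 0.376
```

apply_moves(deltas=[[0,0,0,0,0,0,0.7],[0,0,0,0,0,0,0.76],[0,0,0,0,0,0,0.85],[0,0,0,0,0,0,1],[0,0,0,0,0,0,1],[0,0,0,0,0,0,1],[0,0,0,0,0,0,1]], squeeze=50)

```text
time: 15.18
tool_pos: [0.5465, -0.0569, 0.0572]
tcp_rot: [-3.141, 0.029, -0.005]
wrist_force: [-1.7, 0.1, 5.1]
width: 0.248
```

```bash
python3 - <<'E'
from h import *
goto([.545,-.058,.055])
w=Rn.from_euler("z",YAW).as_matrix()
print("notch gauge-y ahead of brass (m), cam:", w.T@(onz("top",213.9,178.6,.03)-onz("top",246.5,178.3,.055)))
E
```

```text
t 15.18 pos [ 0.5465 -0.0569  0.0572] zaxis [ 3.1e-03  4.0e-04 -1.0e+00] F [-1.67  0.14  5.13] w 0.248
delta [-0.0014  0.0012  0.0022] turn [-0.0005 -0.0031  0.0011]
notch gauge-y ahead of brass (m), cam: [-0.00168896  0.10875278 -0.025     ]
```

apply_moves(deltas=[[0,-0.006,0,0,0,0,1],[0,-0.018,0,0,0,0,1],[0,-0.032,0,0,0,0,1],[0,-0.046,0,0,0,0,1],[0,-0.06,0,0,0,0,1],[0,-0.072,0,0,0,0,1],[0,-0.08,0,0,0,0,1],[0,-0.082,0,0,0,0,1]])

```text
time: 15.85
tool_pos: [0.5486, 0.0255, 0.0572]
tcp_rot: [3.141, -0.028, 0.007]
wrist_force: [0.5, -5.0, 3.6]
width: 0.245
```

apply_moves(deltas=[[0,-0.002,0,0,0,0,1],[0,-0.005,0,0,0,0,1],[0,-0.008,0,0,0,0,1],[0,-0.01,0,0,0,0,1],[0,-0.01,0,0,0,0,1]])

```text
time: 16.27
tool_pos: [0.5488, 0.035, 0.0572]
tcp_rot: [-3.141, 0.029, -0.007]
wrist_force: [2.0, -2.0, 4.4]
width: 0.252
```

```bash
python3 - <<'E'
from h import *
goto([.547,.046,.057])
E
```

```text
t 16.27 pos [0.5488 0.035  0.0572] zaxis [ 4.4e-03  6.0e-04 -1.0e+00] F [ 1.98 -2.    4.42] w 0.252
delta [-0.002  -0.011   0.0002] turn [-0.0007 -0.0044  0.001 ]
```

apply_moves(deltas=[[0,-0.002,0,0,0,0,1],[0,-0.004,0,0,0,0,1],[0,-0.006,0,0,0,0,1],[0,-0.007,0,0,0,0,1],[0,-0.007,0,0,0,0,1]])

```text
time: 16.68
tool_pos: [0.549, 0.0418, 0.0572]
tcp_rot: [-3.141, 0.029, -0.007]
wrist_force: [2.8, -3.8, 3.0]
width: 0.246
```

apply_moves(deltas=[[0,-0.001,0,0,0,0,1],[0,-0.0015,0,0,0,0,1],[0,-0.0015,0,0,0,0,1]])

```text
time: 16.93
tool_pos: [0.549, 0.0433, 0.0572]
tcp_rot: [-3.141, 0.029, -0.007]
wrist_force: [3.2, -3.5, 3.5]
width: 0.25
```

apply_moves(deltas=[[0,-0.001,0,0,0,0,1],[0,-0.0015,0,0,0,0,1],[0,-0.0015,0,0,0,0,1]])

```text
time: 17.18
tool_pos: [0.549, 0.045, 0.0572]
tcp_rot: [-3.141, 0.029, -0.007]
wrist_force: [4.7, -3.6, 4.4]
width: 0.248
```

apply_moves(deltas=[[0,-0.001,0,0,0,0,1],[0,-0.0015,0,0,0,0,1],[0,-0.0015,0,0,0,0,1]])

```text
time: 17.43
tool_pos: [0.5491, 0.0469, 0.0572]
tcp_rot: [-3.14, 0.029, -0.007]
wrist_force: [4.2, -1.4, 5.0]
width: 0.25
```

apply_moves(deltas=[[0,-0.0005,0,0,0,0,1],[0,-0.001,0,0,0,0,1],[0,-0.001,0,0,0,0,1]])

```text
time: 17.68
tool_pos: [0.5491, 0.0482, 0.0572]
tcp_rot: [-3.14, 0.029, -0.007]
wrist_force: [5.6, 0.5, 3.9]
width: 0.252
```

apply_moves(deltas=[[0,-0.0005,0,0,0,0,1],[0,-0.001,0,0,0,0,1],[0,-0.001,0,0,0,0,1]])

```text
time: 17.93
tool_pos: [0.5491, 0.0494, 0.0572]
tcp_rot: [-3.14, 0.029, -0.007]
wrist_force: [4.6, 0.5, 3.8]
width: 0.249
```

apply_moves(deltas=[[0,-0.0005,0,0,0,0,1],[0,-0.001,0,0,0,0,1],[0,-0.001,0,0,0,0,1]])

```text
time: 18.18
tool_pos: [0.5492, 0.0501, 0.0572]
tcp_rot: [-3.14, 0.029, -0.007]
wrist_force: [5.3, -1.2, 4.3]
width: 0.248
```

apply_moves(deltas=[[0,-0.0005,0,0,0,0,1],[0,-0.001,0,0,0,0,1],[0,-0.001,0,0,0,0,1]])

```text
time: 18.43
tool_pos: [0.5492, 0.0506, 0.0572]
tcp_rot: [-3.141, 0.028, -0.007]
wrist_force: [5.1, -2.7, 3.1]
width: 0.248
```

```bash
python3 - <<'E'
from h import *
goto([.549,.0501,.0572])
im=vision.read_camera("scene"); 
cv2.imwrite("pics/c10.png",cv2.resize(im[165:225,250:320,::-1],None,fx=9,fy=9,interpolation=cv2.INTER_CUBIC))
E
```

```text
t 18.43 pos [0.5492 0.0506 0.0572] zaxis [ 4.7e-03  4.0e-04 -1.0e+00] F [ 5.09 -2.67  3.11] w 0.248
delta [-0.0002  0.0005  0.    ] turn [-0.0004 -0.0047  0.0015]
```

View pics/c10.png

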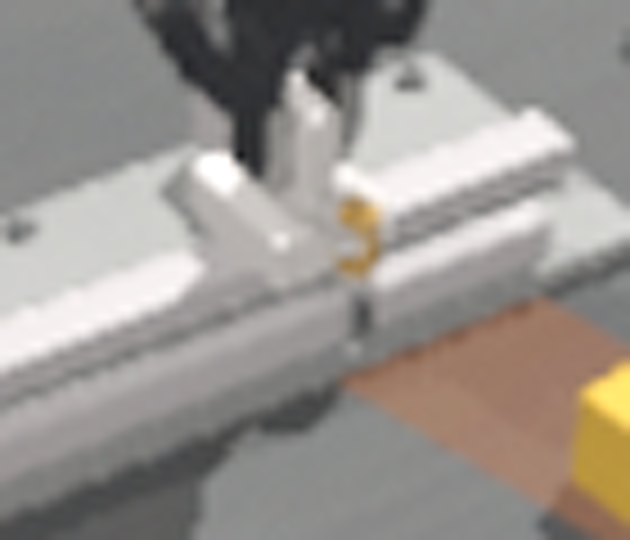

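apply_moves(deltas=[[0,-0.0005,0,0,0,0,1],[0,-0.001,0,0,0,0,1],[0,-0.001,0,0,0,0,1]])

```text
time: 18.73
tool_pos: [0.5492, 0.051, 0.0572]
tcp_rot: [3.141, -0.028, 0.007]
wrist_force: [4.5, -5.1, 4.5]
width: 0.247
```

apply_moves(deltas=[[0,-0.0005,0,0,0,0,1],[0,-0.001,0,0,0,0,1],[0,-0.001,0,0,0,0,1]])

```text
time: 18.98
tool_pos: [0.5492, 0.0515, 0.0572]
tcp_rot: [3.14, -0.028, 0.007]
wrist_force: [4.6, -7.0, 3.0]
width: 0.251
```

apply_moves(deltas=[[0,0.001,0,0,0,0,1],[0,0.002,0,0,0,0,1],[0,0.0025,0,0,0,0,1],[0,0.0025,0,0,0,0,1],[0,0.0025,0,0,0,0,1],[0,0.0025,0,0,0,0,1]])

```text
time: 19.48
tool_pos: [0.5492, 0.0507, 0.0572]
tcp_rot: [-3.14, 0.029, -0.007]
wrist_force: [5.9, -1.2, 3.3]
width: 0.249
```

apply_moves(deltas=[[0,0,0,0,0,0,1],[0,0,0,0,0,0,1],[0,0,0,0,0,0,1],[0,0,0,0,0,0,1]])

```text
time: 19.82
tool_pos: [0.5492, 0.0507, 0.0572]
tcp_rot: [-3.14, 0.029, -0.008]
wrist_force: [4.8, -0.2, 3.9]
width: 0.246
```

```bash
python3 -c "
from workcell import job
print(job.finish_job())"
```

```text
the job is handed in; nothing more can be done
None
```

The job is done and handed in at about 20 s of robot time.

- **Zero button:** I pressed it with the stylus until it bottomed. The force rose to 10.6 N with almost no further travel, well past the 3.5 N given for fully down. The carriage had not been moved at that point.
- **Stylus:** it went back into its block without touching the bore, and I felt the shoulder seat. A picture afterwards showed it standing upright.
- **Carriage:** I gripped it (21 mm opening on the 22 mm grip) and slid it about 107.5 mm away from the readout. At the notch the push dropped as the ball drew in, then rose steadily to 7 N past the centre, so I backed off. By that force profile it sits about 0.2 mm from the notch centre, at rest, still gripped, with almost no push along the rail.
- **Last picture:** it shows the brass housing directly over the notch. I took it before the last small nudge and back-off.

None of the checks failed. A steady side force of about 5 N and an upward force of about 4 N remained on the wrist from the grip. I didn't take a final picture of the bystander items. No move went near them and I felt no unexpected contact.

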